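# Look into the red waste can by its pedal and close it softly

## Robot

A 6-joint arm with a two-finger parallel gripper is mounted at the origin on the work surface. World frame = base frame: x ahead of the robot, y to its left, z up, the work surface at z = 0. Lengths are in m, angles in rad, forces in N, time in s.
With the tool pointing down it reaches from about 0.25 to 0.725 m from the base axis. Payload 9.7 kg.
Tool frame: the origin (TCP) lies midway between the tips of the shut fingers; the grasp point (between the pads) lies 19 mm behind it (ctrl.grasp_offset is the distance from the TCP to the grasp point, in m); y points along the fingers, x is the direction in which the jaws open and shut, and the axes are right-handed (so a half turn about y gives the same grasp; the last joint's range is limited). The gripper opens to 85 mm and grips with 20 to 120 N. Pads are 22 mm wide; open, the fingers measure 114 mm over their backs; the gripper's body (76 mm by 85 mm) begins 54 mm behind the grasp point. The pads swing forward as they close: fully open they stand 13 mm farther back than shut.
Start: joints at [1.12, 0.087, 0.176, 1.66, 0, 1.571], TCP at [0.24, 0.495, 0.231] pointing down, gripper open.
Joint ranges: [-3.13, 3.13], [-0.85, 1.81], [-1.15, 1.24], [-2.2, 2.28], [-1.44, 1.52], [-3.14, 3.14]. Speed limits (rad/s): [2.22, 2.22, 2.57, 3.14, 3.14, 3.14].

## Interface

Orientations are given as a 3x3 rotation matrix whose columns are the frame's x, y, z axes.
In Python, from cell import ctrl, get_image, workorder gives the robot as it stands. The module is installed in compiled form; this text tells all that it offers.
- The arm moves only by the tool arm_command, never from a script. Its argument "motion" is one flat list of numbers, 4 for each row, row after row: the shift along the world's x, y, z in cm, then the turn about the world's z in degrees. A call has 1 to 5 rows; each row shifts and turns the pose as measured when the row begins; what a row does not reach is not made up. A row lasts 1/10 s, in which the tool goes at most 50 mm and 8.59 degrees, less where a joint would pass 70% of its speed; a pose out of reach is approached as far as the arm can. A call is refused whole if a number of a shift passes 5 or a number of a turn 8.59, either way. A call with a gripper value outside its range is refused whole. "claw" is the opening, from 0 (shut) to 1 (fully open), set as the call begins (left out, the last holds). The fingers move at their own pace and stop on an object; "grip_force" is the grip in N (left out, the last holds). Time passes only in rows, so rows that do not move let the fingers close. It gives the time, the measured TCP pose, the force and the opening at its end, in the units of the state.
- ctrl.get_obs(): the state, without advancing time (a new reading comes with each control period).
- get_image(name): name is "scene" or "side" or "wrist"; returns a dict with "img" (480x640x3 uint8, red, green, blue), "fx", "fy", "cx", "cy" (pixels), "k1" (the pictures are not rectified: a ray, as slopes to the right and down, at radius r is drawn at 1 + k1 r^2 times it, then the intrinsics apply), "extrinsics" (4x4, takes a point from camera to world coordinates); the wrist camera has in their place "hand_eye" (4x4, takes a point from camera to tool coordinates, whose origin is the TCP and whose axes are the tool frame's). Camera axes: x right, y down, z forward; pixel columns grow to the right and rows downward; lengths in m; the calibration is good to about 2 mm. A picture is of the moment at which its call begins: read the wrist's pose just before it. There is no depth.
- workorder.close_job(): hands the job in, once; it reports no verdict.
The state is a dict: "clock": time; "qpos": joint angles; "dq": joint speeds; "effort": joint torques, N m; "ee_pos": TCP position; "eef_rot": TCP orientation; "contact_force": force on the tool from outside, world axes, zero at the start; "ft_torque": the same for the moment, N m; "gripper_width": finger opening in m.
Only numpy, scipy, OpenCV 4.12 (cv2) and the standard library are available. Lean on these libraries where they do the work, as an engineer would, in place of code of your own. Each camera call takes 0.05 s, during which the arm holds its last target.

## Task

Open the red waste can so that we can see from above how full it is: press its pedal all the way down with a fingertip, hold the lid fully open for three seconds, then let the pedal up slowly so that the lid comes down softly instead of slamming, and take the hand away from it. Only press: do not lift, tip or shove the can, and leave the yellow can and everything else on the bench alone.

Things in the scene. Friction and masses are not known exactly. Their poses are not given: they have to be found in the camera images.
- red_can: Red round steel waste can, loose on the bench, 200 mm across, 230 mm tall with its lid closed, about 2.5 kg. Origin: centre of its underside. Its +x axis points to the lid's hinge at the back, its -x axis to the pedal, which sticks out in front towards the robot, up to 0.5 rad to either side. The can's wall is 100 mm from the origin, the lid's rim 106 mm.
- red_pedal (a joint): Angle of the red can's pedal lever (rad): 0 up, 0.22 fully down. A flat steel bar 22 mm wide under the can, with the pad on its front end; it tips about a level pin across the can's middle, 30 mm above the bench. Pressing the pad takes 6 to 10 N at the top, 3 to 6 N at the bottom; the lid's weight pushes it back up, so it follows a slowly rising finger.
- red_pad: Black pedal pad of the red can, 44 mm along the can's x, 54 mm across, 12 mm thick. Origin: centre of its upper face, 174 mm in front of the can's centre; the inner edge is 52 mm clear of the can's wall. The origin is about 55 mm above the bench with the pedal up and about 16 mm when fully down on the bench, a travel of about 38 mm.
- red_lip: Small steel plate on the front edge of the red lid, 107 mm in front of the can's centre. Origin: its middle, 212 mm above the bench with the lid closed, about 420 mm fully open. The lid is hinged at the back and linked to the pedal by a rod: it turns 4.7 times as far (about 1.03 rad in all), and falls shut by its own weight if the pedal is let go.
- yellow_can: A yellow can of the same make, sizes, axes and origin as the red one; to be left closed. The red and the yellow can may stand either way round, left and right.
- yellow_pedal (a joint): Angle of the yellow can's pedal lever (rad), 0 up, 0.22 fully down, linked to its lid in the same way; stays up.
- bulb: A dead headlamp bulb standing upright on its metal base, 26 mm across and 57 mm tall, loose, between the two cans. Origin: centre of its underside.
- dust_cap: A black rubber dust cap, 68 mm across and 34 mm tall, loose, between the two cans. Origin: centre of its underside.
- screwdriver: A screwdriver with a red handle, 200 mm long and about 30 mm thick, lying across in front of the robot, short of the pedals. Origin: under the middle of it.
- wrench: A steel wrench, 180 mm long, lying at the right (-y) of the cans. Origin: under the middle of it.
- spray_can: A blue spray can, 66 mm across and 200 mm tall, standing at the right (-y). Origin: centre of its underside. Further right stand a battery charger and a small drawer unit, up to 210 mm tall.
- connector: A grey and cream plug connector, about 60 x 28 x 28 mm, lying at the front left (+y). Origin: under the middle of it. Further left, from about y = 0.42 m on, a black car headlamp, about 560 x 280 mm and 165 mm tall, lies lens down on a black mat.

How it is judged:
On the way, in this order (a step that is already met when the one before it is completed fails the run):
1. the red lid is held fully open (its front edge higher than 390 mm) for 2 s, with a finger pressing the pedal pad (height (world z) of red_lip above 0.39 m and contact force between the fingers and red_pad above 2 N), for 2 s.
2. the red lid is closed again (height (world z) of red_lip below 0.222 m), for 0.2 s.
At the end, for the whole second after the job is handed in: The red lid is closed (its front edge lower than 222 mm, the pedal up within 0.01 rad) and the yellow can is closed too; the red can stands upright and still within 30 mm of where it stood, the yellow can within 20 mm (height (world z) of red_lip below 0.222 m and value of joint each of red_pedal, yellow_pedal below 0.01 rad and linear speed of red_can below 0.01 m/s and distance of red_can from where it was at the start of the episode below 0.03 m and angle between red_can's own z axis and vertical below 0.03 rad and distance of yellow_can from where it was at the start of the episode below 0.02 m); the robot touches nothing.
It fails at once if the red lid slams: it falls faster than about 2.8 rad/s (0.7 m/s at its front edge), which is its pedal coming up faster than 0.6 rad/s (velocity of joint red_pedal below -0.6 rad/s).
It fails at once if the red can is shoved more than 30 mm, lifted more than 10 mm or tipped more than 0.1 rad (distance of red_can from where it was at the start of the episode above 0.03 m or height (world z) of red_can above 0.01 m or angle between red_can's own z axis and vertical above 0.1 rad).
It fails at once if the yellow can is opened (pedal pressed more than 0.03 rad) or moved more than 20 mm (value of joint yellow_pedal above 0.03 rad or distance of yellow_can from where it was at the start of the episode above 0.02 m).
It fails at once if a bystander is moved more than 25 mm or knocked over (distance of any of bulb, dust_cap, screwdriver, wrench, spray_can, connector from where it was at the start of the episode above 0.025 m or angle between any of bulb, spray_can's own z axis and vertical above 0.5 rad).
It also fails if it takes over 53 s, if anything falls off the work surface, if the arm or the gripper's body presses on something with over 40 N, if the wrist force passes 120 N, or if a joint passes its speed limit or range.

## Working session

There is one attempt and no reset: what is moved stays moved. The work goes in short steps, Python scripts to look and compute and a tool call to move; the robot and the scene stay as the last step left them, time stands still between calls to the robot, and variables do not carry over. Pictures are saved under pics/ and viewed, and the job is handed in when it is done.

Besides the shell and the picture viewer there is one more tool, called by a JSON object that holds its "name" and its "arguments", one argument or row to a line. arm_command: Moves the arm, as the interface text tells. Its arguments: {"type":"object","properties":{"motion":{"type":"array","items":{"type":"number"}},"claw":{"type":"number"},"grip_force":{"type":"number"}},"required":["motion"]}

```bash
mkdir -p pics
python3 - <<'E'
from cell import ctrl,get_image
import cv2,numpy as np
o=ctrl.get_obs();print(o)
for n in("scene","side","wrist"):
    d=get_image(n);cv2.imwrite(f"pics/{n}0.png",d["img"][...,::-1])
    np.savez(f"{n}0.npz",**d)
    print(n,d["fx"],d["fy"],d["cx"],d["cy"],d["k1"],d.get("extrinsics",d.get("hand_eye")))
E
```

```text
{'clock': 0.0, 'qpos': array([1.12003430e+00, 8.74888738e-02, 1.75114138e-01, 1.65976523e+00,
       1.93160224e-05, 1.57082335e+00]), 'dq': array([ 0.00064988,  0.00083978, -0.00052851,  0.00021387, -0.00022088,
        0.00124456]), 'effort': array([-5.68309024e-04, -5.20387244e+01,  4.64799035e+01,  1.66020251e-02,
        4.80921415e-05,  8.30677777e-06]), 'ee_pos': array([0.23950787, 0.49486847, 0.23055696]), 'eef_rot': array([[ 4.35675504e-01, -6.02743926e-04, -9.00103601e-01],
       [ 9.00102799e-01, -1.20101268e-03,  4.35675921e-01],
       [-1.34363685e-03, -9.99999097e-01,  1.92796907e-05]]), 'contact_force': array([ 0.0132109 , -0.23332222, -0.67323424]), 'ft_torque': array([-0.04879617,  0.01507805, -0.03267806]), 'gripper_width': 0.08548929889369589}
scene 607.6847109180283 607.6847109180283 314.2243214817932 236.16142334377392 0.058938701343031155 [[-0.52334599  0.81584315 -0.24598562  0.8792605 ]
 [ 0.85210908  0.49957923 -0.15598303  0.09820229]
 [-0.00436838 -0.29123968 -0.95664015  1.30831219]
 [ 0.          0.          0.          1.        ]]
side 440.563353918645 440.563353918645 317.84588526893043 242.5109671118926 0.02611046785694473 [[-0.43262265 -0.85412984  0.28861714  0.31627157]
 [-0.90156837  0.41108895 -0.13483454  0.04272539]
 [-0.00348111 -0.31854056 -0.94790284  1.03592591]
 [ 0.          0.          0.          1.        ]]
wrist 339.1502697047304 339.1502697047304 322.69185961335916 237.82048319565368 -0.04408376868212446 [[ 9.99999737e-01 -6.63224988e-04  2.93474389e-04 -2.57354130e-04]
 [-4.82647329e-04 -3.06533617e-01  9.51859711e-01 -1.42367239e-01]
 [-5.41337379e-04 -9.51859602e-01 -3.06533856e-01  7.87301606e-02]
 [ 0.00000000e+00  0.00000000e+00  0.00000000e+00  1.00000000e+00]]
```

View pics/scene0.png

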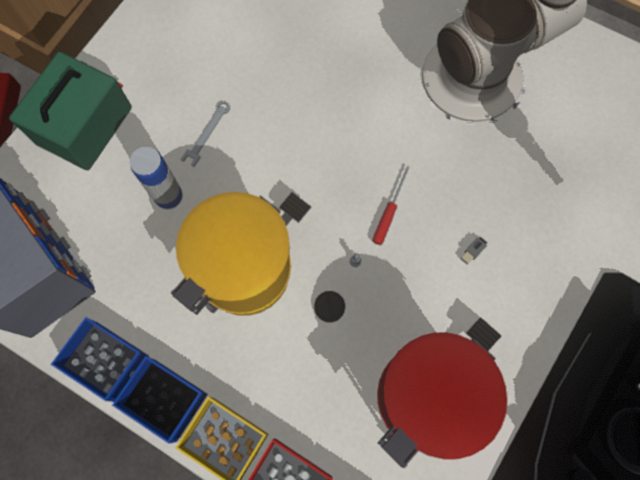

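View pics/side0.png

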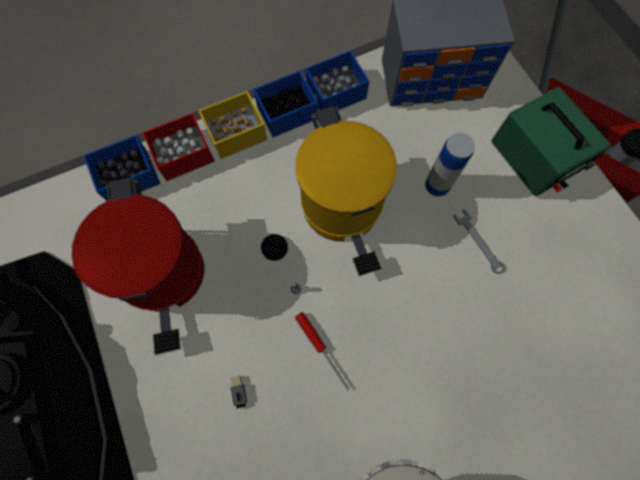

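View pics/wrist0.png

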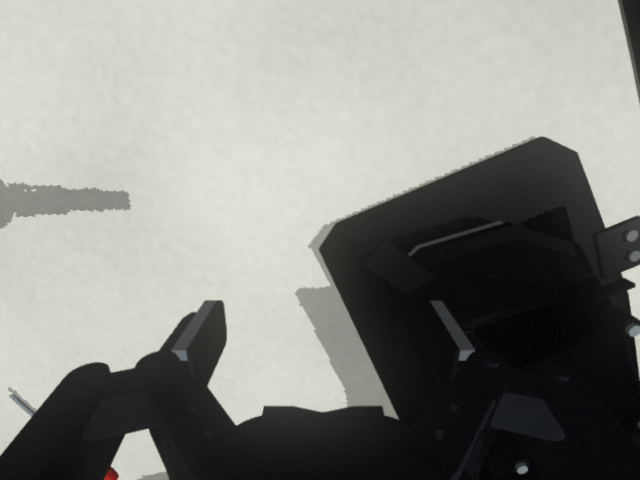

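The scene view shows the red can at about (443,395) with its pad at (484,333). In the side view the pad is at (166,341) and the lid at about (128,245). I'll triangulate these.

```bash
cat > h.py <<'E'
import numpy as np,cv2
def ray(d,uv):
    p=(np.array(uv,float)-[float(d["cx"]),float(d["cy"])])/float(d["fx"])
    q=p.copy()
    for _ in range(20): q=p/(1+float(d["k1"])*(q@q))
    E=d["extrinsics"]; v=E[:3,:3]@[q[0],q[1],1]
    return E[:3,3],v/np.linalg.norm(v)
def plane(d,uv,z):
    o,v=ray(d,uv);return o+v*(z-o[2])/v[2]
def tri(a,ua,b,ub):
    o1,v1=ray(a,ua);o2,v2=ray(b,ub)
    s=np.linalg.lstsq(np.c_[v1,-v2],o2-o1,rcond=None)[0]
    p,q=o1+s[0]*v1,o2+s[1]*v2
    return (p+q)/2,np.linalg.norm(p-q)
def blob(m,seed):
    n,l,s,c=cv2.connectedComponentsWithStats(m.astype(np.uint8))
    k=l[seed[1],seed[0]];return l==k,c[k],s[k]
E
python3 - <<'E'
from h import *
d={n:dict(np.load(n+"0.npz")) for n in("scene","side")}
pad={}
for n,s in(("scene",(484,333)),("side",(166,341))):
    g=d[n]["img"].max(2)
    m,c,st=blob(g<60,s); r=cv2.minAreaRect(np.argwhere(m)[:,::-1].astype(np.float32)); print(n,c,st,r);pad[n]=r[0]
    P=cv2.boxPoints(r); print(np.array([plane(d[n],p,.055) for p in P]).round(4)); print("ctr z=.055",plane(d[n],r[0],.055))
print("tri",tri(d["scene"],pad["scene"],d["side"],pad["side"]))
def red(n,s,z):
    im=d[n]["img"].astype(int);m=(im[...,0]>90)&(im[...,1]<60)
    b,c,st=blob(m,s);
    cs,_=cv2.findContours(b.astype(np.uint8),0,1);k=max(cs,key=cv2.contourArea)[:,0]
    P=np.array([plane(d[n],p,z)[:2] for p in k]);print(n,"circle",cv2.minEnclosingCircle(P.astype(np.float32)))
red("scene",(443,395),.225)
# top of side lid
E
```

```text
scene [483.20153551 333.85028791] [467 319  33  31 521] ((482.9114990234375, 334.17254638671875), (26.810544967651367, 20.319570541381836), 41.18592834472656)
[[0.5711 0.2669 0.055 ]
 [0.5288 0.2758 0.055 ]
 [0.5397 0.3267 0.055 ]
 [0.5815 0.3176 0.055 ]]
ctr z=.055 [0.55537635 0.29687435 0.055     ]
side [173.07221697 291.98044781] [ 120  228   84  126 3171] ((173.58230590820312, 295.3645935058594), (77.3295669555664, 111.32011413574219), 41.06982421875)
[[0.6706 0.3937 0.055 ]
 [0.7884 0.18   0.055 ]
 [0.6139 0.1028 0.055 ]
 [0.5108 0.3139 0.055 ]]
ctr z=.055 [0.64265098 0.25051195 0.055     ]
tri (array([0.59520147, 0.24784247, 0.19528505]), np.float64(0.05314916455476273))
scene circle ((0.7235400676727295, 0.258362352848053), 0.10539945214986801)
```

Run:
```python
import cv2
a=cv2.imread("pics/side0.png")[150:380,50:260];b=cv2.imread("pics/scene0.png")[280:480,340:540]
cv2.imwrite("pics/c1.png",cv2.hconcat([cv2.resize(a,(400,438)),cv2.resize(b,(400,438))]))
```

```text
(no output)
```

View pics/c1.png

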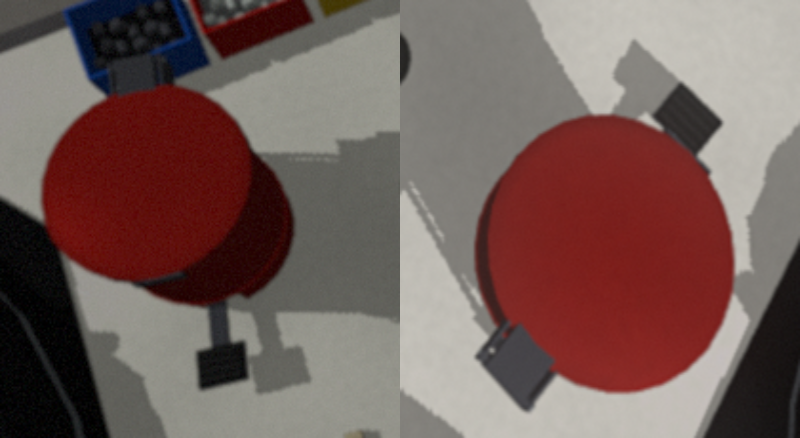

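Run:
```python
from h import *
d={n:dict(np.load(n+"0.npz")) for n in("scene","side")}
u=(166.8,342); print(plane(d["side"],u,.055),tri(d["scene"],(482.9,334.2),d["side"],u))
```

```text
[0.55155122 0.29833017 0.055     ] (array([0.55337612, 0.29904891, 0.04805585]), np.float64(0.002155281161049409))
```

{"name": "arm_command", "arguments": {
  "motion": [3,-2,0,3,4,-2.5,0,3,4,-2.5,0,3,4,-2.5,0,2,4,-2.5,0,2],
  "claw": 0
}}

```text
clock: 0.65
ee_pos: [0.4304, 0.3732, 0.2292]
eef_rot: [[0.204, -0.002, -0.979], [0.979, -0.002, 0.204], [-0.003, -1.0, 0.002]]
contact_force: [0.3, 0.4, -0.6]
gripper_width: 0.0124
```

Both views agree on the pad centre, at about (0.5535, 0.2975). I'll move over it and check.

{"name": "arm_command", "arguments": {
  "motion": [4,-2.5,0,0,4,-2.5,0,0,3,-2,0,0,1,-0.5,-1,0,0,0,0,0]
}}

```text
clock: 1.15
ee_pos: [0.5585, 0.2901, 0.2158]
eef_rot: [[0.209, -0.005, -0.978], [0.978, -0.004, 0.209], [-0.005, -1.0, 0.004]]
contact_force: [0.9, -0.0, -0.6]
gripper_width: 0.0001
```

```bash
cat > look.py <<'E'
import sys
from cell import ctrl,get_image
import cv2,numpy as np
o=ctrl.get_obs();print(o["clock"],o["ee_pos"].round(4),o["contact_force"].round(2),o["gripper_width"])
for n in sys.argv[2:]:
    d=get_image(n);cv2.imwrite(f"pics/{n}{sys.argv[1]}.png",d["img"][...,::-1]);np.savez(f"{n}{sys.argv[1]}.npz",**d,p=o["ee_pos"],R=o["eef_rot"])
E
python3 look.py 1 wrist side
```

```text
1.15 [0.5585 0.2901 0.2158] [ 0.89 -0.01 -0.55] 7.133676800832444e-05
```

View pics/wrist1.png

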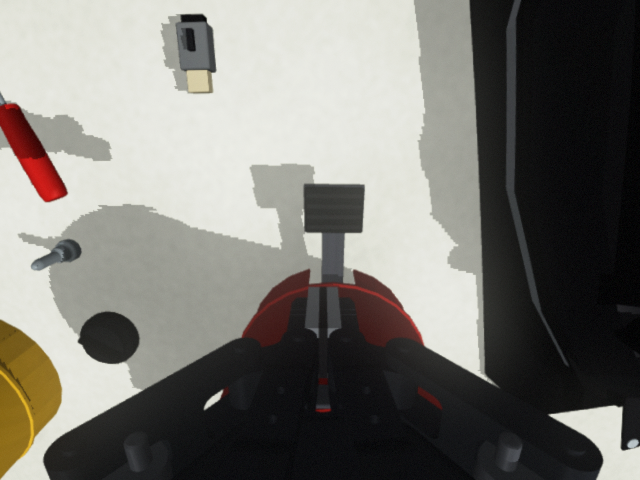

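View pics/side1.png

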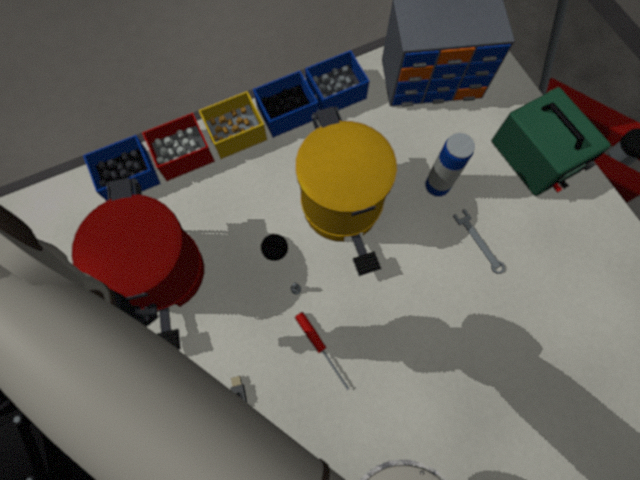

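The wrist view shows the pad centred at about (334,208), square to the tool, with the can behind it. I'll cast a ray through that point.

Run:
```python
from h import *
d=dict(np.load("wrist1.npz"))
T=np.eye(4);T[:3,:3]=d["R"];T[:3,3]=d["p"];d["extrinsics"]=T@d["hand_eye"]
for u in[(334,208),(305,184),(364,184),(363,232),(305,231)]:print(plane(d,u,.055).round(4))
```

```text
[0.5504 0.3015 0.055 ]
[0.5235 0.2805 0.055 ]
[0.5345 0.3322 0.055 ]
[0.5784 0.3234 0.055 ]
[0.5662 0.2707 0.055 ]
```

{"name": "arm_command", "arguments": {
  "motion": [-0.9,1,0,0,0,0,-4,0,0,0,-4,0,0,0,-4,0,0,0,-1,0]
}}

```text
clock: 1.75
ee_pos: [0.5407, 0.3109, 0.0902]
eef_rot: [[0.197, 0.004, -0.98], [0.98, 0.003, 0.197], [0.004, -1.0, -0.003]]
contact_force: [-0.4, 0.1, 0.3]
gripper_width: 0.0002
```

{"name": "arm_command", "arguments": {
  "motion": [0,0,0,0]
}}

```text
clock: 1.85
ee_pos: [0.539, 0.3119, 0.0901]
eef_rot: [[0.195, 0.003, -0.981], [0.981, 0.003, 0.195], [0.003, -1.0, -0.002]]
contact_force: [-0.5, -0.2, 0.4]
gripper_width: 0.0002
```

```bash
python3 look.py 2 wrist scene
```

```text
1.85 [0.539  0.3119 0.0901] [-0.47 -0.16  0.41] 0.0001633690837483553
```

View pics/wrist2.png

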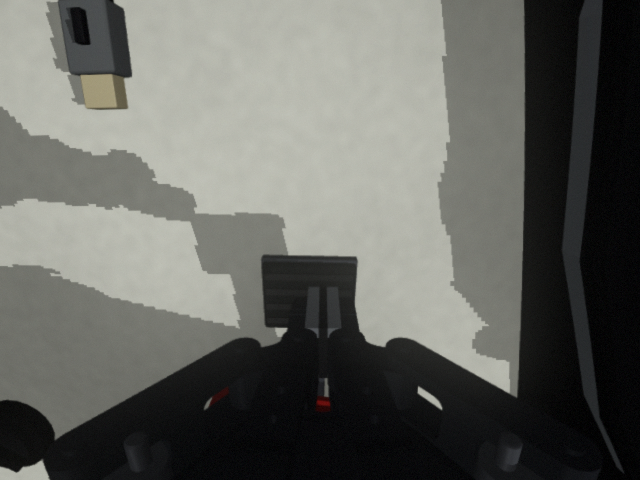

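View pics/scene2.png

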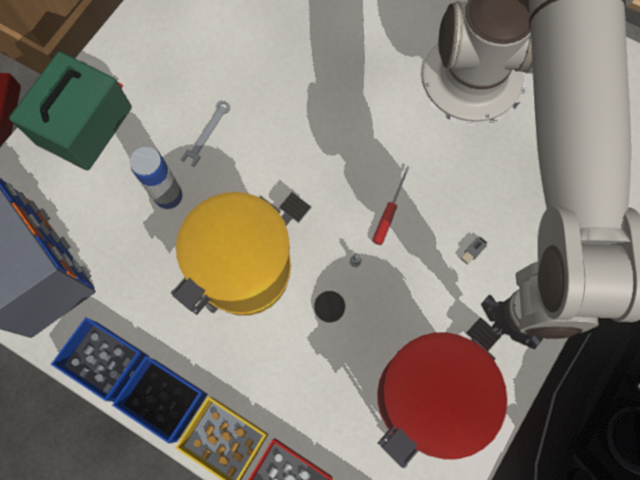

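The scene and wrist views show the fingertip about 12 mm off to the left and short of the pad centre, because the move overshot. I'll correct that.

{"name": "arm_command", "arguments": {
  "motion": [0.5,-0.6,0,0,0.4,-0.5,0,0,0,0,0,0,0,0,0,0]
}}

```text
clock: 2.35
ee_pos: [0.5527, 0.3015, 0.0986]
eef_rot: [[0.196, 0.013, -0.981], [0.981, 0.008, 0.196], [0.011, -1.0, -0.011]]
contact_force: [-0.7, 0.9, 0.5]
gripper_width: -0.0003
```

```bash
python3 look.py 3 wrist
```

```text
2.35 [0.5527 0.3015 0.0986] [-0.66  0.86  0.51] -0.00026883567942029274
```

View pics/wrist3.png

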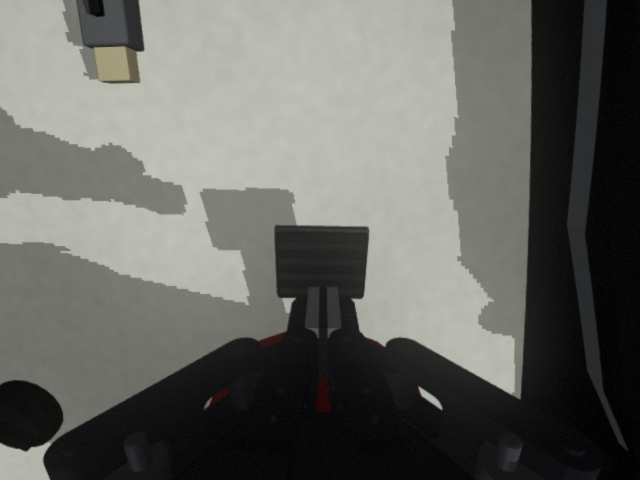

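```bash
cat > wc.py <<'E'
from h import *
import sys
d=dict(np.load(sys.argv[1]))
T=np.eye(4);T[:3,:3]=d["R"];T[:3,3]=d["p"];d["extrinsics"]=T@d["hand_eye"]
z=float(sys.argv[2])
u=eval(sys.argv[3]);P=np.array([plane(d,x,z) for x in u]);print(P.round(4),P.mean(0),d["p"])
E
python3 wc.py wrist3.npz .055 "[(276,228),(368,228),(366,297),(278,297)]"
python3 look.py 4
```

```text
[[0.5235 0.2805 0.055 ]
 [0.534  0.3319 0.055 ]
 [0.5775 0.3239 0.055 ]
 [0.5666 0.2711 0.055 ]] [0.55038251 0.30183516 0.055     ] [0.55266434 0.30146161 0.09859492]
2.4 [0.5526 0.3015 0.0985] [ 0.12 -0.14  0.83] 0.00025193534368721644
```

The tip is now over the pad centre. Going down.

{"name": "arm_command", "arguments": {
  "motion": [-0.2,0,-1,0,-0.1,0,-1,0,0,0,-1,0,0,0,-0.3,0,0,0,0,0]
}}

```text
clock: 2.9
ee_pos: [0.5486, 0.3011, 0.0613]
eef_rot: [[0.196, 0.011, -0.981], [0.981, 0.007, 0.196], [0.009, -1.0, -0.009]]
contact_force: [0.0, -0.6, 0.1]
gripper_width: -0.0001
```

```bash
python3 look.py 5
```

```text
2.9 [0.5486 0.3011 0.0613] [ 0.03 -0.63  0.13] -5.0534104734004524e-05
```

{"name": "arm_command", "arguments": {
  "motion": [0,0,-0.3,0,0,0,-0.4,0,0,0,-0.4,0]
}}

```text
clock: 3.2
ee_pos: [0.5484, 0.3015, 0.0515]
eef_rot: [[0.196, 0.011, -0.981], [0.981, 0.008, 0.196], [0.01, -1.0, -0.01]]
contact_force: [-6.1, -2.0, 9.2]
gripper_width: -0.0001
```

{"name": "arm_command", "arguments": {
  "motion": [-0.1,0,-0.5,0,-0.1,0,-0.5,0]
}}

```text
clock: 3.4
ee_pos: [0.5475, 0.3016, 0.0438]
eef_rot: [[0.196, 0.015, -0.98], [0.981, 0.009, 0.196], [0.012, -1.0, -0.013]]
contact_force: [-0.2, -3.0, 8.2]
gripper_width: -0.0002
```

{"name": "arm_command", "arguments": {
  "motion": [0,0,-0.5,0,0,0,-0.5,0]
}}

```text
clock: 3.6
ee_pos: [0.5473, 0.3017, 0.0358]
eef_rot: [[0.196, 0.016, -0.98], [0.981, 0.01, 0.196], [0.013, -1.0, -0.014]]
contact_force: [-4.8, -2.0, 7.5]
gripper_width: -0.0001
```

{"name": "arm_command", "arguments": {
  "motion": [-0.1,0,-0.5,0,0,0,-0.5,0]
}}

```text
clock: 3.8
ee_pos: [0.5473, 0.3018, 0.0279]
eef_rot: [[0.196, 0.019, -0.98], [0.98, 0.011, 0.196], [0.014, -1.0, -0.017]]
contact_force: [-4.7, -0.8, 6.5]
gripper_width: 0.0001
```

```bash
python3 look.py 6 scene side
```

```text
3.8 [0.5473 0.3018 0.0279] [-4.75 -0.82  6.46] 0.00014248874365558776
```

View pics/scene6.png

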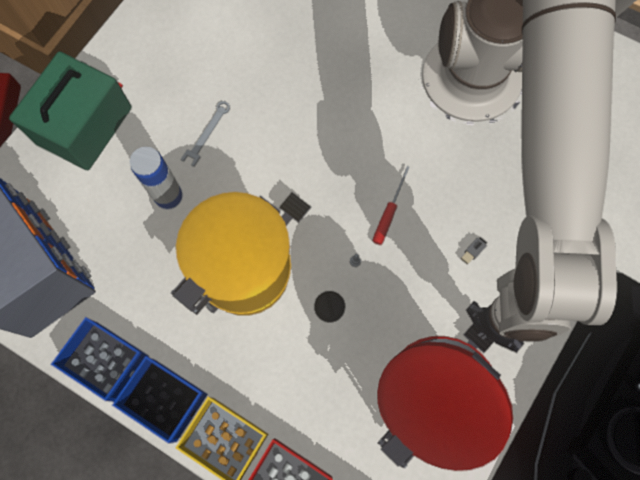

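View pics/side6.png

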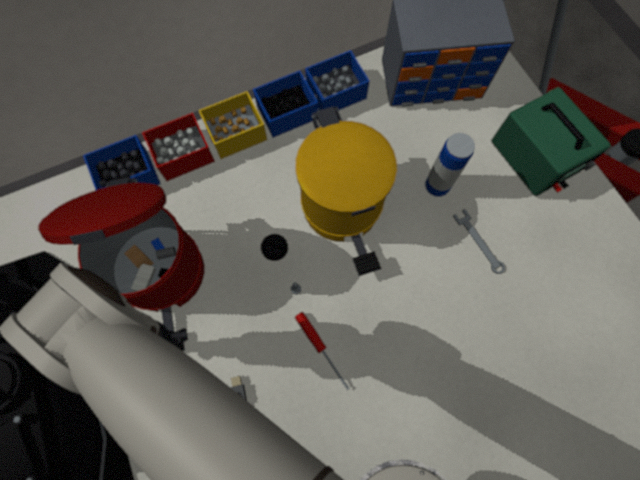

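The lid is more than halfway open and the can has not moved. The lid is at about (103,213) in the side view. I'll keep pressing.

{"name": "arm_command", "arguments": {
  "motion": [-0.1,0,-0.5,0,0,0,-0.5,0]
}}

```text
clock: 4.1
ee_pos: [0.5474, 0.3018, 0.0195]
eef_rot: [[0.197, 0.022, -0.98], [0.98, 0.011, 0.197], [0.015, -1.0, -0.02]]
contact_force: [-3.6, -2.0, 3.7]
gripper_width: -0.0001
```

{"name": "arm_command", "arguments": {
  "motion": [0,0,-0.5,0,0,0,-0.3,0]
}}

```text
clock: 4.3
ee_pos: [0.5479, 0.3018, 0.0145]
eef_rot: [[0.197, 0.024, -0.98], [0.98, 0.012, 0.197], [0.017, -1.0, -0.022]]
contact_force: [-14.7, -6.1, 32.3]
gripper_width: 0.0002
```

The pedal has bottomed out, so the force rose to 32 N. Holding there with a light downward bias.

{"name": "arm_command", "arguments": {
  "motion": [-0.1,0,-0.1,0,0,0,-0.1,0,0,0,-0.1,0]
}}

```text
clock: 4.6
ee_pos: [0.5478, 0.3018, 0.0149]
eef_rot: [[0.197, 0.028, -0.98], [0.98, 0.013, 0.197], [0.018, -1.0, -0.025]]
contact_force: [-5.5, -3.1, 10.1]
gripper_width: -0.0001
```

```bash
python3 look.py 7 scene side
```

```text
4.6 [0.5478 0.3018 0.0149] [-5.47 -3.12 10.06] -0.00011839632556723196
```

View pics/side7.png

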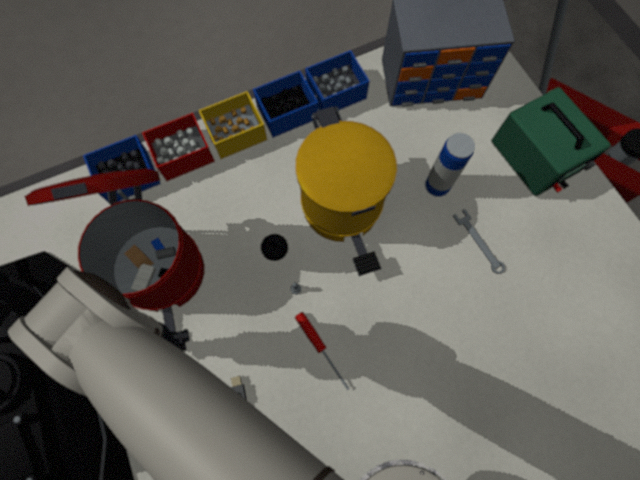

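View pics/scene7.png

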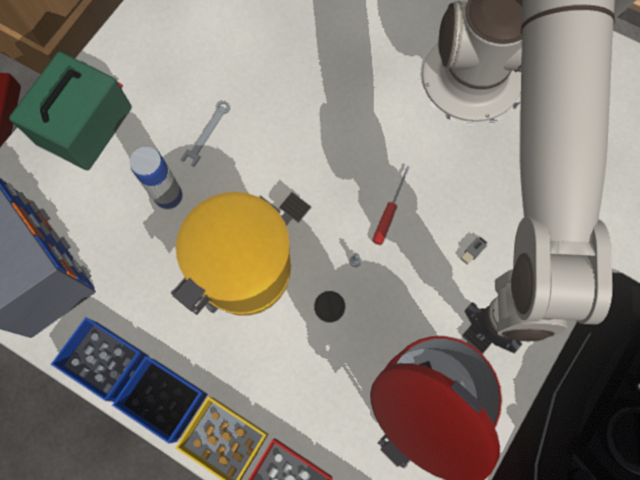

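The lid is fully open: its front edge is at about (69,188) in the side view and the contents are visible. Holding.

{"name": "arm_command", "arguments": {
  "motion": [0,0,-0.1,0,0,0,-0.1,0,0,0,-0.1,0,0,0,-0.1,0,0,0,-0.1,0]
}}

```text
clock: 5.2
ee_pos: [0.5478, 0.3018, 0.0149]
eef_rot: [[0.197, 0.03, -0.98], [0.98, 0.014, 0.197], [0.019, -0.999, -0.026]]
contact_force: [-5.1, -3.6, 11.3]
gripper_width: -0.0
```

{"name": "arm_command", "arguments": {
  "motion": [0,0,-0.1,0,0,0,-0.1,0,0,0,-0.1,0,0,0,-0.1,0,0,0,-0.1,0]
}}

```text
clock: 5.7
ee_pos: [0.5478, 0.3018, 0.0149]
eef_rot: [[0.197, 0.032, -0.98], [0.98, 0.015, 0.198], [0.021, -0.999, -0.028]]
contact_force: [-4.8, -3.3, 10.7]
gripper_width: 0.0001
```

{"name": "arm_command", "arguments": {
  "motion": [0,0,-0.1,0,0,0,-0.1,0,0,0,-0.1,0,0,0,-0.1,0,0,0,-0.1,0]
}}

```text
clock: 6.2
ee_pos: [0.5478, 0.3018, 0.0149]
eef_rot: [[0.197, 0.033, -0.98], [0.98, 0.016, 0.198], [0.022, -0.999, -0.03]]
contact_force: [-4.3, -3.4, 10.4]
gripper_width: 0.0001
```

{"name": "arm_command", "arguments": {
  "motion": [0,0,-0.1,0,0,0,-0.1,0,0,0,-0.1,0,0,0,-0.1,0,0,0,-0.1,0]
}}

```text
clock: 6.7
ee_pos: [0.5478, 0.3018, 0.0149]
eef_rot: [[0.197, 0.035, -0.98], [0.98, 0.017, 0.198], [0.023, -0.999, -0.031]]
contact_force: [-5.2, -2.8, 10.1]
gripper_width: -0.0004
```

{"name": "arm_command", "arguments": {
  "motion": [0,0,-0.1,0,0,0,-0.1,0,0,0,-0.1,0,0,0,-0.1,0,0,0,-0.1,0]
}}

```text
clock: 7.2
ee_pos: [0.5478, 0.3018, 0.0149]
eef_rot: [[0.197, 0.037, -0.98], [0.98, 0.017, 0.198], [0.024, -0.999, -0.033]]
contact_force: [-5.5, -3.1, 10.8]
gripper_width: -0.0001
```

{"name": "arm_command", "arguments": {
  "motion": [0,0,-0.1,0,0,0,-0.1,0,0,0,-0.1,0,0,0,-0.1,0,0,0,-0.1,0]
}}

```text
clock: 7.7
ee_pos: [0.5478, 0.3018, 0.0149]
eef_rot: [[0.197, 0.039, -0.98], [0.98, 0.018, 0.198], [0.026, -0.999, -0.035]]
contact_force: [-6.0, -4.0, 10.2]
gripper_width: 0.0003
```

```bash
python3 look.py 8 scene side
python3 - <<'E'
from h import *
a,b=dict(np.load("scene8.npz")),dict(np.load("side8.npz"))
A=cv2.resize(a["img"][300:480,350:540],(400,380),interpolation=2);B=cv2.resize(b["img"][150:320,20:220],(400,340),interpolation=2)
B=cv2.copyMakeBorder(B,0,40,0,0,0);cv2.imwrite("pics/c8.png",cv2.hconcat([A,B])[...,::-1])
E
```

```text
7.7 [0.5478 0.3018 0.0149] [-5.98 -3.95 10.17] 0.0002551564236514112
```

View pics/c8.png

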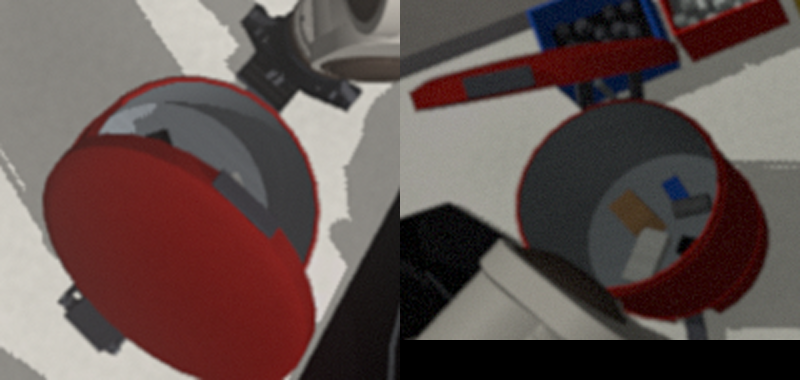

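Run:
```python
from h import *
a,b=dict(np.load("scene8.npz")),dict(np.load("side8.npz"))
print(tri(a,(350+244*.475,300+202*.474),b,(20+98*.5,150+80*.5)))
```

```text
(array([0.74002655, 0.25725028, 0.42684017]), np.float64(0.0020660076072365435))
```

The lip triangulates to z = 0.427 m, and it has been held for over 3 s. Now I'll let it up slowly.

{"name": "arm_command", "arguments": {
  "motion": [0,0,0,0,0,0,0.2,0,0,0,0.2,0,0,0,0.2,0,0,0,0.2,0]
}}

```text
clock: 8.3
ee_pos: [0.5472, 0.3018, 0.0235]
eef_rot: [[0.197, 0.038, -0.98], [0.98, 0.018, 0.198], [0.025, -0.999, -0.034]]
contact_force: [-2.3, -0.9, 4.1]
gripper_width: -0.0
```

{"name": "arm_command", "arguments": {
  "motion": [0,0,0.2,0,0,0,0.2,0,0,0,0.2,0]
}}

```text
clock: 8.6
ee_pos: [0.5471, 0.3018, 0.0304]
eef_rot: [[0.197, 0.038, -0.98], [0.98, 0.018, 0.197], [0.025, -0.999, -0.034]]
contact_force: [-3.6, -1.7, 5.5]
gripper_width: -0.0002
```

The pedal is following at about 23 mm/s, still in contact.

{"name": "arm_command", "arguments": {
  "motion": [0,0,0.2,0,0,0,0.2,0,0,0,0.2,0,0,0,0.2,0]
}}

```text
clock: 9.0
ee_pos: [0.5474, 0.3018, 0.0402]
eef_rot: [[0.197, 0.039, -0.98], [0.98, 0.019, 0.198], [0.026, -0.999, -0.035]]
contact_force: [-2.9, -2.6, 6.6]
gripper_width: -0.0
```

{"name": "arm_command", "arguments": {
  "motion": [0,0,0.2,0,0,0,0.2,0,0,0,0.2,0,0,0,0.2,0]
}}

```text
clock: 9.4
ee_pos: [0.5483, 0.3017, 0.0508]
eef_rot: [[0.197, 0.042, -0.98], [0.98, 0.019, 0.198], [0.027, -0.999, -0.037]]
contact_force: [-2.4, -1.9, 7.6]
gripper_width: 0.0001
```

{"name": "arm_command", "arguments": {
  "motion": [0,0,0.2,0,0,0,0.2,0,0,0,0.2,0,0,0,0.2,0]
}}

```text
clock: 9.8
ee_pos: [0.5495, 0.3017, 0.0604]
eef_rot: [[0.197, 0.044, -0.979], [0.98, 0.019, 0.198], [0.028, -0.999, -0.04]]
contact_force: [-0.6, -0.3, 0.8]
gripper_width: -0.0001
```

The pedal is up and the finger is free. I'll raise the hand straight up, then back towards the robot.

{"name": "arm_command", "arguments": {
  "motion": [0,0,1,0,0,0,2,0,0,0,2,0,0,0,2,0,-1,0,2,0]
}}

```text
clock: 10.3
ee_pos: [0.5385, 0.301, 0.1511]
eef_rot: [[0.198, 0.04, -0.979], [0.98, 0.017, 0.199], [0.024, -0.999, -0.036]]
contact_force: [-0.9, 0.2, 0.3]
gripper_width: -0.0003
```

{"name": "arm_command", "arguments": {
  "motion": [-1,0,2,0,-2,0,2,0,-2,0,0,0,-2,0,0,0,0,0,0,0]
}}

```text
clock: 10.8
ee_pos: [0.4671, 0.3017, 0.1994]
eef_rot: [[0.198, 0.046, -0.979], [0.98, 0.021, 0.199], [0.03, -0.999, -0.041]]
contact_force: [0.1, -0.0, -0.3]
gripper_width: -0.0001
```

{"name": "arm_command", "arguments": {
  "motion": [0,0,0,0,0,0,0,0,0,0,0,0]
}}

```text
clock: 11.1
ee_pos: [0.4681, 0.3019, 0.2001]
eef_rot: [[0.198, 0.047, -0.979], [0.98, 0.022, 0.199], [0.031, -0.999, -0.042]]
contact_force: [1.0, -0.2, 0.4]
gripper_width: -0.0003
```

```bash
python3 look.py 9 scene side wrist
python3 - <<'E'
from h import *
for f in("scene0.npz","scene9.npz"):
    d=dict(np.load(f));im=d["img"].astype(int)
    for nm,m,s in(("red",(im[...,0]>90)&(im[...,1]<60),(443,395)),("yel",(im[...,0]>90)&(im[...,1]>70)&(im[...,2]<60),(233,250))):
        b,c,st=blob(m,s);print(f,nm,c.round(1),st)
E
```

```text
11.1 [0.4681 0.3019 0.2001] [ 0.97 -0.21  0.36] -0.000256118934041738
scene0.npz red [445.1 394.8] [  384   333   122   126 11962]
scene0.npz yel [235.5 251.8] [  177   193   113   122 10680]
scene9.npz red [445.1 394.8] [  384   333   122   126 11953]
scene9.npz yel [235.5 251.8] [  177   193   113   121 10662]
```

View pics/scene9.png

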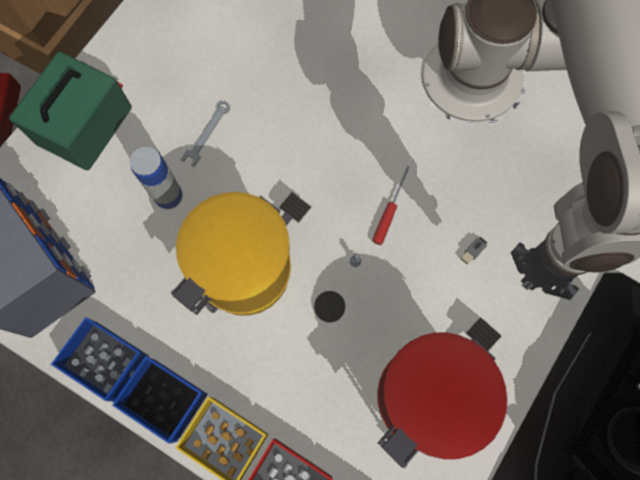

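View pics/side9.png

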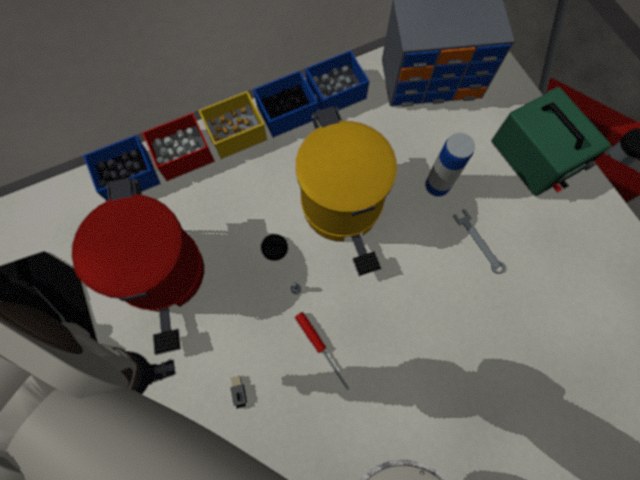

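View pics/wrist9.png

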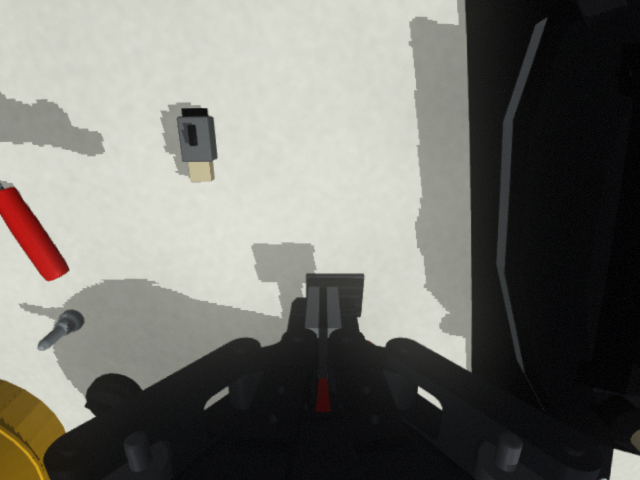

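The lid is closed, the pad is up at (484,333) in the scene view, and both cans and the other objects match the first picture. The hand is clear, so I'm handing in.

```bash
python3 -c "
from cell import workorder;print(workorder.close_job())"
```

```text
the job is handed in; nothing more can be done
None
```

I opened the red can with its pedal, held it open, let the lid down slowly and took the hand away; the job is handed in, and it gave no verdict.

- **Opening:** I pressed the pad straight down with the shut fingertips until the pedal reached the bench. The lid's front edge measured 0.427 m high from two cameras, and the can's contents were visible in the pictures.
- **Holding:** I held it there for about 3.4 s at about 10 N. The force rose briefly to about 32 N when the pedal reached the bench.
- **Closing:** I raised the finger at about 25 mm/s, and the pad stayed in contact until the pedal was fully up, about 0.14 rad/s against the 0.6 limit.
- **Last checks:** The lid looks closed and the pedal up. The red and yellow cans sit at the same pixel positions as at the start, to 0.1 pixel. By eye, nothing else on the bench has moved, and the force reading is about 1 N, which is near the sensor's noise.
- **Deviations:** My first approach overshot the pad by about 12 mm in the air, touching nothing, and I corrected it before pressing. The tool also tilted by about 2.5° during the work, with no visible effect. I found no failed or conflicting checks, but I judged the final pedal angle only from the pictures.

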